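# Start the bobbin winder on red thread

## Task

Get the bobbin winder going with red thread, in this order: press the white-ribbed end of the black power rocker down until it is on, press the red key fully down and let it up, push the blue carriage paddle straight back until the bobbin carriage is fully home, then press the green start button fully down and let it up. Do not press the yellow or black key or the orange stop button, and leave the thread spools standing in their places and the other things on the desk where they are.

Things in the scene. Friction and masses are not known exactly. Their poses are not given: they have to be found in the camera images.
- winder: fixed white bobbin winder, 240 mm deep (its x) by 390 mm wide (its y), with a flat deck 40 mm above the desk; origin at the centre of its underside, x pointing to its back (away from the robot), y to its left, z up. From left to right it carries the black rocker, three thread keys with spools behind them, the blue carriage paddle, and the start and stop buttons
- rocker_rib (a point): white rib across the raised near end of the black power rocker (62 mm long along the winder's x, 30 mm wide); the point is the middle of the rib's top, about 68 mm above the desk while off, and moves with the rocker. Pressing it straight down about 9 mm tips the rocker to on, with the rib about 58 mm above the desk; the rib is then still the highest part of its end. The black rib at the far end is the off side
- rocker (a joint): tilt of the power rocker in rad: 0 is off (white rib raised), 0.40 is fully on (white rib down). It starts at 0 to 0.06, takes about 3 N on the rib and stays where it is left
- paddle (a point): blue upright paddle at the front of the sliding bobbin carriage, 40 mm wide (the winder's y), 8 mm thick, 36 mm tall, reaching from 44 to 80 mm above the desk; the point is the centre of its front face (the face towards the robot), 64 mm above the desk. In front of it the deck is bare (40 mm high). A small clear bobbin rides 40 mm behind this face, its pin ending 72 mm above the desk
- carriage (a joint): how far the bobbin carriage has been pushed along the winder's +x (away from the robot), in m: starts at 0 to 0.012, fully home against its end stop at 0.040. It resists with about 3 N and stays where it is left
- top_red (a point): square red plastic key, 30 x 30 mm, on the winder; the point is the centre of its top face, 62 mm above the desk when up. Pressed straight down; the face stays at least 5 mm proud of its grey housing. The three keys stand in a row in front of their spools, 55 mm apart, in an order that changes; only the colour tells them apart
- key_red (a joint): travel of the red key in m: 0 up, 0.007 fully down. It starts to move at about 1.3 N, is fully down at about 4 N and springs back
- top_yellow (a point): square yellow plastic key, 30 x 30 mm, on the winder; the point is the centre of its top face, 62 mm above the desk when up. Pressed straight down; the face stays at least 5 mm proud of its grey housing. The three keys stand in a row in front of their spools, 55 mm apart, in an order that changes; only the colour tells them apart
- key_yellow (a joint): travel of the yellow key in m: 0 up, 0.007 fully down. It starts to move at about 1.3 N, is fully down at about 4 N and springs back
- top_black (a point): square black plastic key, 30 x 30 mm, on the winder; the point is the centre of its top face, 62 mm above the desk when up. Pressed straight down; the face stays at least 5 mm proud of its grey housing. The three keys stand in a row in front of their spools, 55 mm apart, in an order that changes; only the colour tells them apart
- key_black (a joint): travel of the black key in m: 0 up, 0.007 fully down. It starts to move at about 1.3 N, is fully down at about 4 N and springs back
- top_start (a point): round green push button, 32 mm across, at the winder's right end; the point is the centre of its top face, 62 mm above the desk when up. Pressed straight down; the face stays at least 5 mm proud of its grey housing. Starts the winder; the two buttons stand one in front of the other, 60 mm apart, and either may be the front one
- btn_start (a joint): travel of the start button in m: 0 up, 0.007 fully down. It starts to move at about 1.3 N, is fully down at about 4 N and springs back
- top_stop (a point): round orange push button, 32 mm across, at the winder's right end; the point is the centre of its top face, 62 mm above the desk when up. Pressed straight down; the face stays at least 5 mm proud of its grey housing. Stops the winder; not to be pressed; the two buttons stand one in front of the other, 60 mm apart, and either may be the front one
- btn_stop (a joint): travel of the stop button in m: 0 up, 0.007 fully down. It starts to move at about 1.3 N, is fully down at about 4 N and springs back
- spool_red_mid (a point): loose spool of red thread, 30 mm across, 45 mm tall, standing upright on the winder behind the red key; the point is half-way up its axis. Leave it standing
- spool_yellow_mid (a point): loose spool of yellow thread, 30 mm across, 45 mm tall, standing upright on the winder behind the yellow key; the point is half-way up its axis. Leave it standing
- spool_black_mid (a point): loose spool of black thread, 30 mm across, 45 mm tall, standing upright on the winder behind the black key; the point is half-way up its axis. Leave it standing
- mug_mid (a point): loose terracotta mug, 80 mm across, 90 mm tall; the point is on its axis half-way up. A bystander
- tin_mid (a point): loose round metal pin tin, 70 mm across, 22 mm tall; the point is its centre. A bystander
- jar_mid (a point): loose small clear jar with black cap, 52 mm across, 60 mm tall; the point is its centre. A bystander
- scissors_pivot (a point): loose pair of scissors lying flat, about 180 mm long, 10 mm high; the point is the pivot screw. A bystander
- chalk_mid (a point): loose blue block of tailor's chalk, 55 x 32 x 14 mm; the point is its centre. A bystander
Not all that is in view belongs to the job. What is shaped like the part that bears spool_black_mid but purple is not meant.

How it is judged:
By the outcome, as a careful person would: the job done as asked, in the order asked, and still so for the second after the job is handed in, with the robot touching nothing.
It also fails if it takes over 54 s, if anything falls off the work surface, if the arm or the gripper's body presses on something with over 40 N, if the wrist force passes 120 N, or if a joint passes its speed limit or range.

## Robot

A 6-joint arm with a two-finger parallel gripper is mounted at the origin on the work surface. World frame = base frame: x ahead of the robot, y to its left, z up, the work surface at z = 0. Lengths are in m, angles in degrees, forces in N, time in s.
With the tool pointing down it reaches from about 0.4 to 0.925 m from the base axis. Payload 3.4 kg.
Tool frame: the origin (TCP) lies midway between the tips of the shut fingers; the grasp point (between the pads) lies 19 mm behind it; z points along the fingers, y is the direction in which the jaws open and shut (so a half turn about z gives the same grasp; the last joint's range is limited). The gripper opens to 85 mm and grips with 20 to 120 N. Pads are 22 mm wide; open, the fingers measure 114 mm over their backs; the gripper's body (76 mm by 85 mm) begins 54 mm behind the grasp point. The pads swing forward as they close: fully open they stand 13 mm farther back than shut.
Start: joints at [71.706, 17.578, 86.31, -0, 76.112, -4.211], TCP at [0.14, 0.558, 0.231] pointing down, gripper open.
Joint ranges: [-179.03, 179.03], [-60, 130.46], [8.19, 133.38], [-81.62, 261.62], [5.75, 156.47], [-153.77, 153.77]. Speed limits (degrees/s): [147.25, 147.25, 180, 180, 180, 180].

## Interface

Orientations are given as [roll, pitch, yaw] about the fixed x, y, z axes, in that order (R = Rz(yaw) Ry(pitch) Rx(roll)).
In Python, from rig import * gives the robot as it stands.
- The arm moves only by the tool carry_out, never from a script. Its argument "moves" is a list of rows, each a list of 7 numbers: the turn, a rotation vector about the tool's x, y, z in degrees, then the shift along the tool's x, y, z in cm, then the gripper command: -1 is fully open, 1 is shut, values between are in proportion. In form: [[wx, wy, wz, dx, dy, dz, claw], ...]. A call has 1 to 5 rows; each row is the pose to reach, as a shift and turn from the pose commanded when the call began, along the tool's axes at that moment; what a row does not reach only later rows make up. A row lasts 1/12 s, in which the tool goes at most 41.7 mm and 7.16 degrees, less where a joint would pass 70% of its speed; a pose out of reach is approached as far as the arm can. A call with a gripper value outside its range is refused whole. The fingers move at their own pace and stop on an object; "grip_force" is the grip in N (left out, the last holds). Time passes only in rows, so rows that repeat a pose let the fingers close. It gives the time, the measured TCP pose, the force and the opening at its end, in the units of the state.
- observe(): the state, without advancing time (a new reading comes with each control period).
- camera(name): name is "side" or "top"; returns a dict with "color" (480x640x3 uint8, red, green, blue), "vertical_fov" (degrees; the focal length in pixels is half the picture's height over the tangent of half this angle, whatever the lens; pixels are square), "cx", "cy" (the principal point, pixels), "R" (3x3) and "t" (3): a world point X has camera coordinates R X + t. Camera axes: x right, y down, z forward; pixel columns grow to the right and rows downward; lengths in m; the calibration is good to about 2 mm. A picture is of the moment at which its call begins. There is no depth.
- hand_in(): hands the job in, once; it reports no verdict.
The state is a dict: "t": time; "joints": joint angles; "joint_vel": joint speeds; "tau": joint torques, N m; "tcp_pos": TCP position; "eef_rot": TCP orientation; "wrist_force": force on the tool from outside, world axes, zero at the start; "moment": the same for the moment, N m; "finger_gap": finger opening in m.
Only numpy, scipy, OpenCV 4.12 (cv2) and the standard library are available. Lean on these libraries where they do the work, as an engineer would, in place of code of your own. Each camera call takes 0.05 s, during which the arm holds its last target. There are 200 camera calls.

## Working session

There is one attempt and no reset: what is moved stays moved. The work goes in short steps, Python scripts to look and compute and a tool call to move; the robot and the scene stay as the last step left them, time stands still between calls to the robot, and variables do not carry over. Pictures are saved under pics/ and viewed, about 8 in all and at most 12, crops included, and the job is handed in when it is done.

Besides the shell and the picture viewer there is one more tool, called as name(argument=value, ...), one argument or row to a line, values as JSON. carry_out: Moves the arm, as the interface text tells. Its arguments: {"type":"object","properties":{"moves":{"type":"array","items":{"type":"array","items":{"type":"number"}}},"grip_force":{"type":"number"}},"required":["moves"]}

```bash
mkdir -p pics; ls; python3 - <<'E'
from rig import *
import cv2
for n in("top","side"):
    c=camera(n); cv2.imwrite(f"pics/{n}1.png",c["color"][:,:,::-1]); print(n,c["vertical_fov"],c["cx"],c["cy"],c["R"],c["t"])
print(observe())
E
```

```text
pics
top 50.20775858468041 320.5301894684333 239.24782936790564 [[ 0.00967146 -0.99975253 -0.0200333 ]
 [-0.98930796 -0.00665105 -0.14568984]
 [ 0.14552055  0.02122814 -0.98912746]] [0.00484534 0.53236464 1.09885136]
side 43.70304946949943 313.5317233313264 240.47400628058134 [[ 0.79959806 -0.60047413  0.00858858]
 [-0.45717262 -0.61792518 -0.63965745]
 [ 0.38940485  0.5075424  -0.76861211]] [-0.44243635  0.30946712  1.11980817]
{'t': 0.1, 'joints': array([ 7.17054115e+01,  1.76188914e+01,  8.63760257e+01, -4.78006000e-04,
        7.61112173e+01, -4.21234153e+00]), 'joint_vel': array([ 0.07357221, -0.02382458, -0.17386251, -0.09120662,  0.15623295,
        0.05388207]), 'tau': array([-1.32579062e-03, -4.58533895e+01, -2.52610713e+01, -2.14910960e-04,
        5.74573918e-03,  3.24664200e-05]), 'tcp_pos': array([0.1397467 , 0.55711584, 0.23046648]), 'eef_rot': array([-1.79894118e+02, -7.33331990e-03,  1.65917861e+02]), 'wrist_force': array([ 0.52263202, -0.35669469,  1.18483407]), 'moment': array([ 0.02074062, -0.06660662, -0.01257466]), 'finger_gap': 0.08553589516131595}
```

View pics/top1.png

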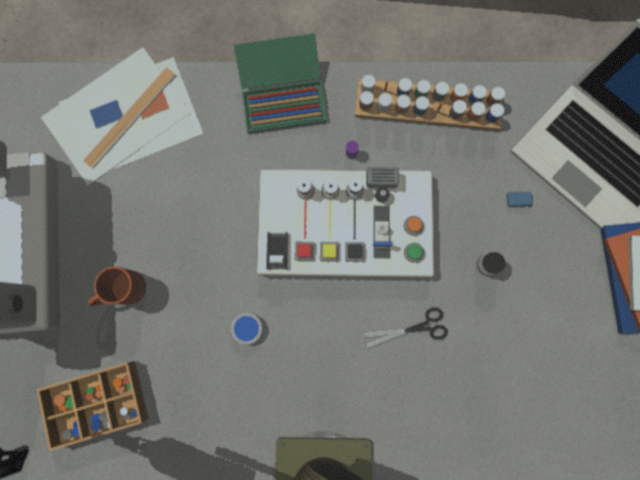

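View pics/side1.png

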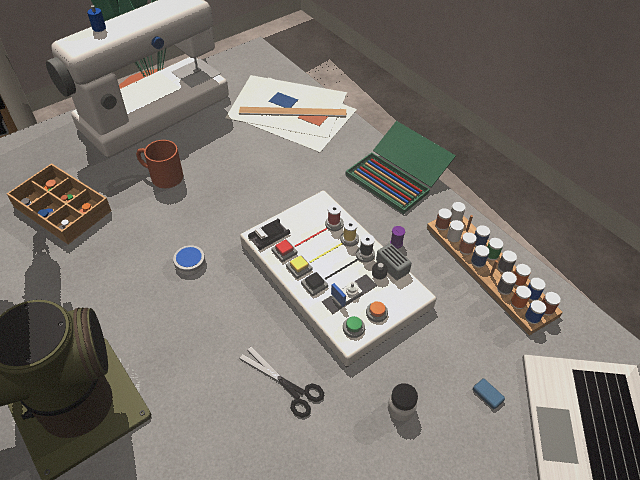

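Top view: winder spans about (258–433, 170–276). Rocker is at (277,250) with its white rib at (277,259), red key (305,251), yellow key (330,251), black key (355,251), blue paddle (382,244), orange (414,225) and green (414,252). The side view shows the same order. A purple spool stands off the winder at (352,149) and is not meant.

```bash
cat > h.py <<'E'
from rig import *
import cv2, numpy as np
def ray(c,u,v):
    f=240/np.tan(np.radians(c["vertical_fov"]/2)); R=np.array(c["R"]);t=np.array(c["t"])
    return -R.T@t, R.T@np.array([(u-c["cx"])/f,(v-c["cy"])/f,1])
def plane(c,u,v,z):
    o,d=ray(c,u,v); return o+d*(z-o[2])/d[2]
def tri(c1,p1,c2,p2):
    A=[];b=[]
    for c,p in((c1,p1),(c2,p2)):
        o,d=ray(c,*p); d=d/np.linalg.norm(d); P=np.eye(3)-np.outer(d,d); A.append(P); b.append(P@o)
    return np.linalg.lstsq(np.vstack(A),np.hstack(b),rcond=None)[0]
def proj(c,X):
    f=240/np.tan(np.radians(c["vertical_fov"]/2)); p=np.array(c["R"])@X+np.array(c["t"]); return np.array([c["cx"],c["cy"]])+f*p[:2]/p[2]
def blob(c,box,lo,hi):
    x0,y0,x1,y1=box; hsv=cv2.cvtColor(c["color"][y0:y1,x0:x1],cv2.COLOR_RGB2HSV)
    m=cv2.inRange(hsv,lo,hi); n,l,s,ce=cv2.connectedComponentsWithStats(m)
    i=1+np.argmax(s[1:,4]); return ce[i]+[x0,y0], s[i].tolist()
E
python3 - <<'E'
from h import *
T=camera("top");S=camera("side")
a=cv2.resize(T["color"][160:285,250:440],None,fx=4,fy=4,interpolation=cv2.INTER_CUBIC)
b=cv2.resize(S["color"][185:365,235:440],None,fx=3.5,fy=3.5,interpolation=cv2.INTER_CUBIC)
cv2.imwrite("pics/top2.png",a[:,:,::-1]);cv2.imwrite("pics/side2.png",b[:600,:,::-1])
W={"red":((292,238,318,264),(270,235,300,262),(0,130,60),(6,255,255)),
"yellow":((318,238,343,264),(285,250,314,278),(22,120,60),(34,255,255)),
"green":((400,238,430,268),(340,310,370,338),(50,100,40),(80,255,255)),
"orange":((400,212,430,240),(362,296,392,322),(7,130,60),(18,255,255)),
"blue":((370,235,395,255),(328,280,350,308),(100,120,40),(125,255,255))}
for k,(bt,bs,lo,hi) in W.items():
    pt,st=blob(T,bt,lo,hi);ps,ss=blob(S,bs,lo,hi)
    print(k,pt.round(1),st,ps.round(1),ss,"tri",tri(T,pt,S,ps).round(4),"T",plane(T,*pt,.062)[:2].round(4),"S",plane(S,*ps,.062)[:2].round(4))
E
```

```text
red [303.5 250.1] [6, 6, 12, 13, 137] [283.8 246.3] [6, 5, 17, 14, 139] tri [0.5059 0.0455 0.0585] T [0.5049 0.0455] S [0.5048 0.0429]
yellow [329.1 250.5] [5, 7, 13, 12, 153] [298.5 261.9] [5, 6, 18, 13, 125] tri [ 0.5047 -0.0104  0.0622] T [ 0.5043 -0.0101] S [ 0.5053 -0.0104]
green [414.5 251.3] [8, 7, 14, 13, 131] [353.8 322.6] [6, 6, 16, 14, 153] tri [ 0.5045 -0.1949  0.0603] T [ 0.504  -0.1945] S [ 0.504  -0.1958]
orange [414.4 224.1] [8, 6, 14, 13, 140] [377.1 307.6] [8, 6, 15, 12, 152] tri [ 0.5642 -0.1957  0.0603] T [ 0.5637 -0.1953] S [ 0.5635 -0.1965]
blue [382.5 243.1] [5, 7, 16, 3, 44] [338.5 290. ] [4, 3, 14, 14, 52] tri [ 0.5202 -0.1248  0.077 ] T [ 0.5214 -0.1258] S [ 0.5282 -0.1172]
```

View pics/top2.png

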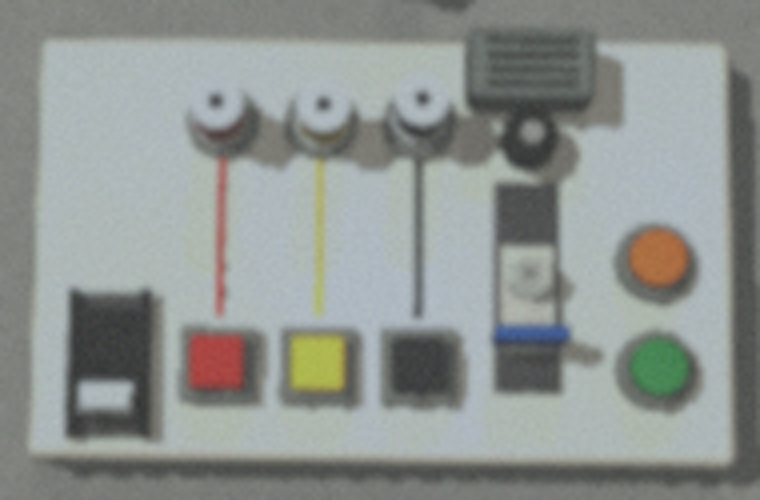

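View pics/side2.png

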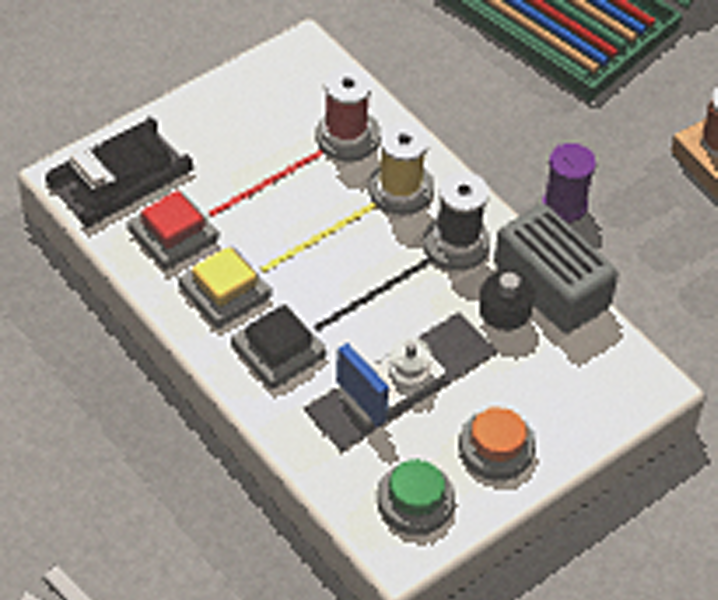

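The second crops confirm the targets: red is the leftmost key, its spool behind it carries red thread and a red line joins them. Green (414,251) is the front button and orange (414,224) the rear one. The white rib is at top ≈(275.6,258.6) and side ≈(261,233).

```bash
cat >> h.py <<'E'
from scipy.spatial.transform import Rotation as Ro
def go(*X,yaw=90):
    s=observe(); R=Ro.from_euler("xyz",s["eef_rot"],degrees=True)
    G=Ro.from_euler("xyz",[180,0,yaw],degrees=True)
    print("turn",(R.inv()*G).as_rotvec(degrees=True).round(2),"shift cm",(R.inv().apply(np.array(X)-s["tcp_pos"])*100).round(2),"F",s["wrist_force"].round(1),"gap",s["finger_gap"].round(3))
E
python3 - <<'E'
from h import *
T=camera("top");S=camera("side")
pt,st=blob(T,(270,252,283,264),(0,0,110),(180,90,255)); ps,ss=blob(S,(252,227,270,241),(0,0,150),(180,90,255))
print(pt,st,ps,ss,tri(T,pt,S,ps).round(4),plane(T,*pt,.068).round(4),plane(S,*ps,.068).round(4))
h=[plane(T,275.6,258.6,.068).round(4),plane(S,(92.5/3.5)-.5+235,170.5/3.5-.5+185,.068).round(4)];print(h)
# paddle front face: bottom/top edges in top view
pt,st=blob(T,(370,235,395,255),(100,120,40),(125,255,255));print(pt,st,plane(T,*pt,.080))
go(.475,.10,.2)
E
```

```text
[275.94174757 258.46601942] [0, 3, 13, 8, 103] [259.07317073 231.25609756] [0, 0, 16, 12, 82] [0.4842 0.1049 0.0683] [0.4855 0.1043 0.068 ] [0.483  0.1057 0.068 ]
[array([0.4852, 0.1051, 0.068 ]), array([0.4831, 0.0986, 0.068 ])]
[382.65853659 243.12195122] [5, 7, 16, 3, 41] [ 0.51882025 -0.1242831   0.08      ]Traceback (most recent call last):
  File "<stdin>", line 8, in <module>
  File "h.py", line 23, in go
    print("turn",(R.inv()*G).as_rotvec(degrees=True).round(2),"shift cm",(R.inv().apply(np.array(X)-s["tcp_pos"])*100).round(2),"F",s["wrist_force"].round(1),"gap",s["finger_gap"].round(3))
                                                                                                                                                                    ^^^^^^^^^^^^^^^^^^^^^
AttributeError: 'float' object has no attribute 'round'
```

carry_out(
  moves=[
    [0,0,7,-2.7,-2.2,0,1],
    [0,0,14,-5.4,-4.4,0,1],
    [0,0,21,-8.1,-6.6,0,1],
    [0,0,28,-10.8,-8.8,0,1],
    [0,0,35,-13.5,-11,0,1],
  ],
  grip_force=40,
)

```text
t: 0.72
tcp_pos: [0.2447, 0.4168, 0.2313]
eef_rot: [180.0, 0.0, 130.6]
wrist_force: [0.4, -0.3, 0.2]
finger_gap: 0.0258
```

```bash
sed -i 's/s\["finger_gap"\].round(3)/round(s["finger_gap"],3),s["tcp_pos"].round(4),s["joints"].round(0)/' h.py; python3 -c "
from h import *
go(.475,.10,.15)"
```

```text
turn [1.000e-02 0.000e+00 4.061e+01] shift cm [-39.05  -3.14   8.13] F [ 0.4 -0.3  0.2] gap 0.026 [0.2447 0.4168 0.2313] [55. 10. 97. -0. 73. 14.]
```

carry_out(
  moves=[
    [0,0,7,-3.8,-0.3,0.4,1],
    [0,0,14,-7.6,-0.6,0.8,1],
    [0,0,21,-11.4,-0.9,1.2,1],
    [0,0,28,-15.2,-1.2,1.6,1],
    [0,0,35,-19,-1.5,2,1],
  ],
)

```text
t: 1.13
tcp_pos: [0.3579, 0.2632, 0.2114]
eef_rot: [180.0, -0.0, 95.6]
wrist_force: [0.3, 0.3, 0.1]
finger_gap: -0.0001
```

```bash
python3 -c "
from h import *
go(.48,.104,.15)"
```

```text
turn [ 0.04 -0.02  5.59] shift cm [-17.04  10.59   6.14] F [0.3 0.3 0.1] gap -0.0 [0.3579 0.2632 0.2114] [ 31.   8. 103.   0.  69.  25.]
```

carry_out(
  moves=[
    [0,0,5.6,-3.4,2.1,1,1],
    [0,0,5.6,-6.8,4.2,2,1],
    [0,0,5.6,-10.2,6.4,3,1],
    [0,0,5.6,-13.6,8.5,4,1],
    [0,0,5.6,-17,10.6,5,1],
  ],
)

```text
t: 1.55
tcp_pos: [0.4812, 0.1048, 0.1611]
eef_rot: [180.0, -0.0, 90.3]
wrist_force: [0.7, 1.2, 0.5]
finger_gap: -0.0002
```

carry_out(
  moves=[
    [0,0,0,0,0,2,1],
    [0,0,0,0,0,4,1],
    [0,0,0,0,0,6,1],
    [0,0,0,0,0,7,1],
    [0,0,0,0,0,7,1],
  ],
)

```text
t: 1.97
tcp_pos: [0.4783, 0.106, 0.089]
eef_rot: [-179.7, 0.0, 90.3]
wrist_force: [-1.2, -0.1, -0.2]
finger_gap: -0.0002
```

```bash
python3 - <<'E'
from h import *
go(.4805,.104,.068)
T=camera("top");S=camera("side")
a=cv2.resize(T["color"][205:285,250:370],None,fx=4,fy=4,interpolation=cv2.INTER_CUBIC)
b=cv2.resize(S["color"][165:285,225:345],None,fx=4,fy=4,interpolation=cv2.INTER_CUBIC)
o=np.zeros((480,960,3),np.uint8);o[:320,:480]=a;o[:,480:]=b
cv2.imwrite("pics/c5.png",cv2.resize(o,(800,400))[:,:,::-1])
E
```

```text
turn [-0.3   0.04  0.28] shift cm [-0.2   0.23  2.1 ] F [-1.2 -0.1 -0.2] gap -0.0 [0.4783 0.106  0.089 ] [  8.  20. 107.  -0.  53.   7.]
```

View pics/c5.png

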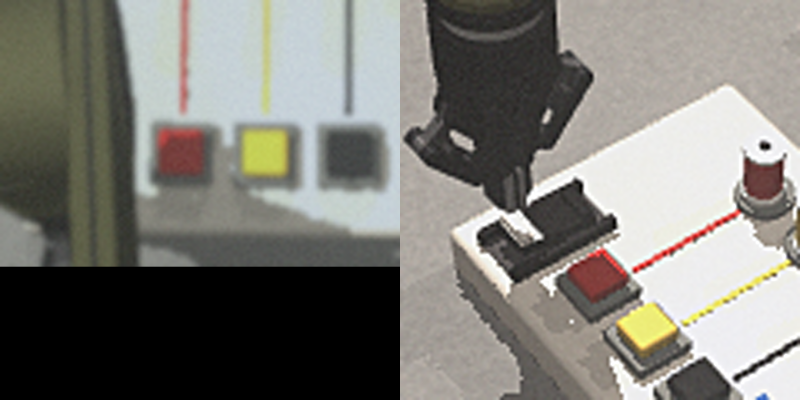

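The crop (5 pictures so far) shows the shut fingers just above the white rib, clear of the red key. I'll descend onto it.

carry_out(
  moves=[
    [0,0,0,-0.1,0.2,0.8,1],
    [0,0,0,-0.2,0.2,1.5,1],
    [0,0,0,-0.2,0.2,1.9,1],
    [0,0,0,-0.2,0.2,2.1,1],
    [0,0,0,-0.2,0.2,2.3,1],
  ],
)

```text
t: 2.48
tcp_pos: [0.482, 0.1047, 0.0681]
eef_rot: [-180.0, 0.0, 90.3]
wrist_force: [0.1, 0.2, -0.0]
finger_gap: 0.0
```

carry_out(
  moves=[
    [0,0,0,0,0,0.1,1],
    [0,0,0,0,0,0.2,1],
    [0,0,0,0,0,0.3,1],
    [0,0,0,0,0,0.4,1],
    [0,0,0,0,0,0.5,1],
  ],
)

```text
t: 2.9
tcp_pos: [0.4819, 0.1046, 0.0634]
eef_rot: [-180.0, 0.0, 90.3]
wrist_force: [-2.7, 0.2, 3.0]
finger_gap: -0.0004
```

carry_out(
  moves=[
    [0,0,0,0,0,0.1,1],
    [0,0,0,0,0,0.2,1],
    [0,0,0,0,0,0.3,1],
    [0,0,0,0,0,0.4,1],
    [0,0,0,0,0,0.5,1],
  ],
)

```text
t: 3.32
tcp_pos: [0.4823, 0.1046, 0.0584]
eef_rot: [180.0, 0.0, 90.3]
wrist_force: [-5.2, -0.7, 13.3]
finger_gap: -0.0005
```

carry_out(
  moves=[
    [0,0,0,0,0,0.05,1],
    [0,0,0,0,0,0.1,1],
    [0,0,0,0,0,0.1,1],
  ],
)

```text
t: 3.57
tcp_pos: [0.4822, 0.1046, 0.0583]
eef_rot: [180.0, -0.0, 90.3]
wrist_force: [-5.0, -0.4, 14.4]
finger_gap: 0.0003
```

The force rose to 14 N and z stalled at 58.3 mm, so the rocker is at its stop. I'll lift, check from the side and go to red.

carry_out(
  moves=[
    [0,0,0,0,0,-1.5,1],
    [0,0,0,0,0,-3.5,1],
    [0,0,0,-2,0.8,-3.5,1],
    [0,0,0,-4,1.6,-3.5,1],
    [0,0,0,-6,2.3,-3.5,1],
  ],
)

```text
t: 3.98
tcp_pos: [0.5077, 0.0443, 0.0929]
eef_rot: [179.8, 0.0, 90.4]
wrist_force: [-0.4, 0.7, -0.2]
finger_gap: -0.0003
```

```bash
python3 - <<'E'
from h import *
go(.505,.0447,.07)
S=camera("side")
cv2.imwrite("pics/c6.png",cv2.resize(S["color"][175:275,230:350],None,fx=5,fy=5,interpolation=cv2.INTER_CUBIC)[:,:,::-1])
E
```

```text
turn [0.24 0.01 0.39] shift cm [ 0.05 -0.28  2.29] F [-0.4  0.7 -0.2] gap -0.0 [0.5077 0.0443 0.0929] [  0.  21. 105.  -0.  54.  -0.]
```

View pics/c6.png

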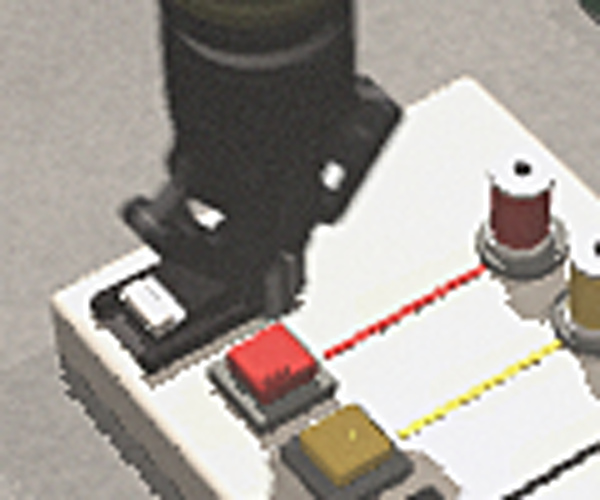

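The rocker's white end is now down (crop (155,305)), and the tips stand over the red key (crop (275,360)). Picture 6. Pressing red.

carry_out(
  moves=[
    [0,0,0,0,0,1,1],
    [0,0,0,0,0,2,1],
    [0,0,0,0,0,2.5,1],
    [0,0,0,0,0,2.7,1],
    [0,0,0,0,0,2.9,1],
  ],
)

```text
t: 4.45
tcp_pos: [0.5045, 0.0454, 0.0622]
eef_rot: [-179.9, -0.0, 90.4]
wrist_force: [0.1, 0.6, 1.0]
finger_gap: -0.0002
```

carry_out(
  moves=[
    [0,0,0,0,0,0.2,1],
    [0,0,0,0,0,0.4,1],
    [0,0,0,0,0,0.6,1],
    [0,0,0,0,0,0.7,1],
    [0,0,0,0,0,0.7,1],
  ],
)

```text
t: 4.87
tcp_pos: [0.5053, 0.0451, 0.0564]
eef_rot: [-180.0, -0.0, 90.3]
wrist_force: [-1.9, 1.1, 3.3]
finger_gap: 0.0002
```

carry_out(
  moves=[
    [0,0,0,0,0,0.1,1],
    [0,0,0,0,0,0.2,1],
    [0,0,0,0,0,0.3,1],
    [0,0,0,0,0,0.3,1],
  ],
)

```text
t: 5.2
tcp_pos: [0.5056, 0.0449, 0.0548]
eef_rot: [180.0, -0.0, 90.3]
wrist_force: [-4.9, 2.0, 15.6]
finger_gap: -0.0
```

carry_out(
  moves=[
    [0,0,0,0,0,-2,1],
    [0,0,0,0,0,-4.5,1],
    [0,0,0,-3.5,-0.5,-4.5,1],
    [0,0,0,-7,-1,-4.5,1],
    [0,0,0,-10.5,-1.5,-4.5,1],
  ],
)

```text
t: 5.62
tcp_pos: [0.4921, -0.0615, 0.0991]
eef_rot: [179.8, 0.1, 90.5]
wrist_force: [1.6, -1.1, -0.4]
finger_gap: -0.0002
```

carry_out(
  moves=[
    [0,0,0,-3.2,-1,0,1],
    [0,0,0,-6.4,-2,0,1],
    [0,0,0,-6.4,-2,0,1],
  ],
)

```text
t: 5.87
tcp_pos: [0.4708, -0.1298, 0.0984]
eef_rot: [180.0, 0.2, 90.1]
wrist_force: [0.1, -0.0, 0.5]
finger_gap: 0.0002
```

```bash
python3 - <<'E'
from h import *
go(.475,-.1245,.055)
S=camera("side")
cv2.imwrite("pics/c7.png",cv2.resize(S["color"][185:345,240:400],None,fx=3.7,fy=3.7,interpolation=cv2.INTER_CUBIC)[:,:,::-1])
E
```

```text
turn [0.04 0.2  0.09] shift cm [0.55 0.42 4.34] F [ 0.1 -0.   0.5] gap 0.0 [ 0.4708 -0.1298  0.0984] [-20.  19. 107.  -0.  54. -20.]
```

View pics/c7.png

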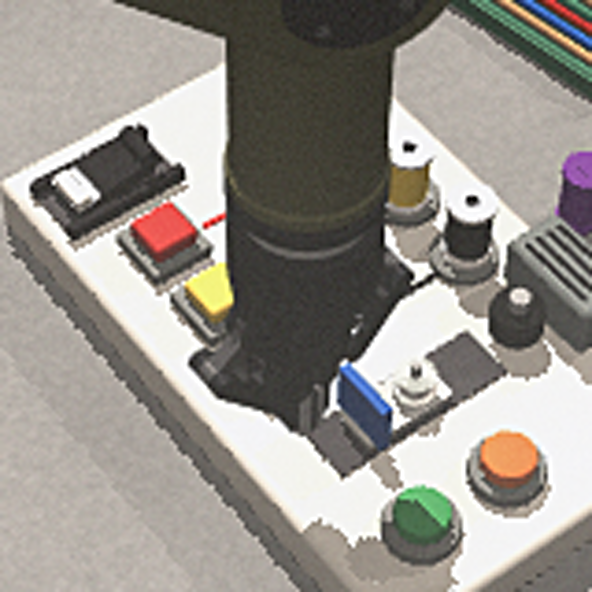

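Picture 7: the rocker is on, the red key is back up, and the fingers are in front of the blue paddle (crop (365,405)), clear of the black key. I'll descend to about 55 mm and push.

carry_out(
  moves=[
    [0,0,0,0.4,0.2,1.2,1],
    [0,0,0,0.4,0.2,2.4,1],
    [0,0,0,0.4,0.2,3.5,1],
    [0,0,0,0.4,0.2,4.2,1],
    [0,0,0,0.4,0.2,4.2,1],
  ],
)

```text
t: 6.33
tcp_pos: [0.4728, -0.1194, 0.055]
eef_rot: [-179.9, -0.1, 90.4]
wrist_force: [-0.3, 0.2, -0.4]
finger_gap: 0.0001
```

carry_out(
  moves=[
    [0,0,0,0,0.5,0,1],
    [0,0,0,0,1,0,1],
    [0,0,0,0,1.5,0,1],
    [0,0,0,0,2,0,1],
    [0,0,0,0,2.5,0,1],
  ],
)

```text
t: 6.75
tcp_pos: [0.4998, -0.1205, 0.0569]
eef_rot: [179.9, 0.0, 90.3]
wrist_force: [-0.4, 0.3, -0.1]
finger_gap: 0.0001
```

carry_out(
  moves=[
    [0,0,0,-0.3,0.0,0,1],
    [0,0,0,-0.3,0.4,0,1],
    [0,0,0,-0.3,0.8,0,1],
    [0,0,0,-0.3,1.2,0,1],
    [0,0,0,-0.3,1.6,0,1],
  ],
)

```text
t: 7.17
tcp_pos: [0.5137, -0.1234, 0.0562]
eef_rot: [-179.9, 0.0, 90.3]
wrist_force: [-3.1, -2.3, 2.2]
finger_gap: 0.0
```

carry_out(
  moves=[
    [0,0,0,0,0.3,0,1],
    [0,0,0,0,0.6,0,1],
    [0,0,0,0,0.9,0,1],
    [0,0,0,0,1.2,0,1],
    [0,0,0,0,1.5,0,1],
  ],
)

```text
t: 7.58
tcp_pos: [0.5295, -0.1232, 0.0562]
eef_rot: [-180.0, 0.0, 90.3]
wrist_force: [-3.2, -2.9, -0.2]
finger_gap: -0.0003
```

Contact at about 3 N; continuing until the end stop.

carry_out(
  moves=[
    [0,0,0,0,0.2,0,1],
    [0,0,0,0,0.4,0,1],
    [0,0,0,0,0.6,0,1],
    [0,0,0,0,0.8,0,1],
    [0,0,0,0,1.0,0,1],
  ],
)

```text
t: 8.0
tcp_pos: [0.5336, -0.123, 0.0561]
eef_rot: [-179.4, -0.0, 90.4]
wrist_force: [-18.4, -6.1, 14.0]
finger_gap: -0.0002
```

carry_out(
  moves=[
    [0,0,0,0,0.1,0,1],
    [0,0,0,0,0.2,0,1],
    [0,0,0,0,0.3,0,1],
    [0,0,0,0,0.4,0,1],
    [0,0,0,0,0.5,0,1],
  ],
)

```text
t: 8.42
tcp_pos: [0.5337, -0.1229, 0.056]
eef_rot: [-178.9, -0.0, 90.4]
wrist_force: [-25.9, -7.7, 21.4]
finger_gap: 0.0002
```

The TCP stalled at x = 0.5337 while force rose from 3 N to 26 N, which looks like the end stop. I'll back off, lift and check by image.

carry_out(
  moves=[
    [0,0,0,0,-1.5,0,1],
    [0,0,0,0,-3.5,0,1],
    [0,0,0,0,-3.5,-2.5,1],
    [0,0,0,0,-3.5,-5,1],
    [0,0,0,-3.5,-2,-5,1],
  ],
)

```text
t: 8.83
tcp_pos: [0.5246, -0.1536, 0.1103]
eef_rot: [179.8, -0.2, 90.5]
wrist_force: [0.5, -0.5, -1.2]
finger_gap: -0.0001
```

```bash
python3 - <<'E'
from h import *
go(.504,-.195,.07)
S=camera("side")
try:
    ps,ss=blob(S,(320,275,365,310),(100,120,40),(125,255,255)); print(ps,ss)
    for x in (.539,.545,.55,.555): print(x,[proj(S,np.array([x+.004,-.1245,z])).round(1) for z in(.064,.08)])
except Exception as e: print(e)
cv2.imwrite("pics/c8.png",cv2.resize(S["color"][185:345,240:400],None,fx=3.7,fy=3.7,interpolation=cv2.INTER_CUBIC)[:,:,::-1])
E
```

```text
turn [ 0.23 -0.15  0.49] shift cm [-4.13 -2.11  4.01] F [ 0.5 -0.5 -1.2] gap -0.0 [ 0.5246 -0.1536  0.1103] [-21.  22.  99.   0.  59. -22.]
[355.875 286.75 ] [35, 10, 3, 4, 8]
0.539 [array([346.5, 288.2]), array([346.9, 283.6])]
0.545 [array([348.7, 286.8]), array([349.2, 282.2])]
0.55 [array([350.6, 285.6]), array([351.1, 281. ])]
0.555 [array([352.5, 284.4]), array([353. , 279.8])]
```

View pics/c8.png

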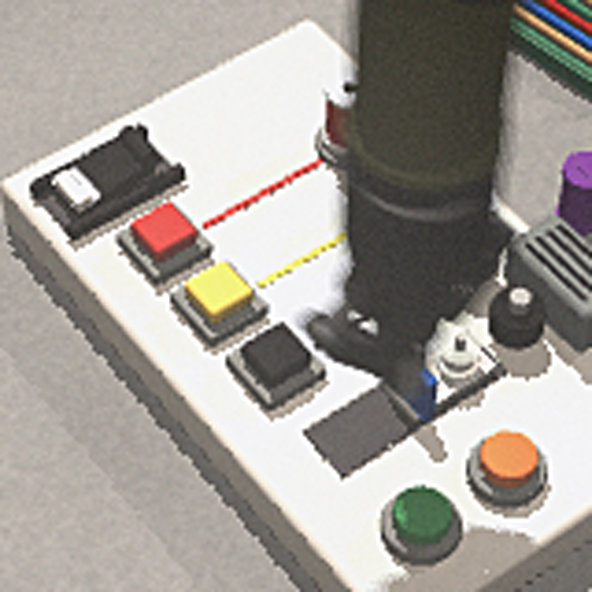

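Picture 8: the bobbin pin moved from side pixel (352,283) to (364,277), about 32 mm, and the carriage now sits at the far end of its slot. That agrees with the stall. Moving to green.

carry_out(
  moves=[
    [0,0,0,-2,-1,0,1],
    [0,0,0,-4,-2,0,1],
    [0,0,0,-4.1,-2,1,1],
    [0,0,0,-4.1,-2,1.8,1],
    [0,0,0,-4.1,-2,1.8,1],
  ],
)

```text
t: 9.3
tcp_pos: [0.5045, -0.1984, 0.0865]
eef_rot: [-179.9, -0.1, 90.3]
wrist_force: [-1.4, -0.3, 0.2]
finger_gap: 0.0003
```

```bash
python3 - <<'E'
from h import *
S=camera("side")
go(.504,-.195,.062)
ps,ss=blob(S,(335,275,365,305),(100,120,40),(125,255,255)); print(ps,ss)
cv2.imwrite("pics/c9.png",cv2.resize(S["color"][205:345,260:400],None,fx=4,fy=4,interpolation=cv2.INTER_CUBIC)[:,:,::-1])
E
```

```text
turn [-0.09 -0.1   0.31] shift cm [ 0.32 -0.06  2.5 ] F [ 1.  -0.6 -1.3] gap 0.0 [ 0.5046 -0.1982  0.087 ] [-26.  24. 101.   0.  56. -26.]Traceback (most recent call last):
  File "<stdin>", line 4, in <module>
  File "h.py", line 18, in blob
    i=1+np.argmax(s[1:,4]); return ce[i]+[x0,y0], s[i].tolist()
        ~~~~~~~~~^^^^^^^^^
    return _wrapfunc(a, 'argmax', axis=axis, out=out, **kwds)
    return bound(*args, **kwds)
ValueError: attempt to get argmax of an empty sequence
```

The paddle is hidden by the arm here; I'll check it afterwards. The TCP is 3 mm right of green's centre, so I'll correct that and press.

carry_out(
  moves=[
    [0,0,0,0.3,0,1,1],
    [0,0,0,0.3,0,2,1],
    [0,0,0,0.3,0,2.4,1],
    [0,0,0,0.3,0,2.6,1],
    [0,0,0,0.3,0,2.8,1],
  ],
)

```text
t: 9.77
tcp_pos: [0.5044, -0.1955, 0.0597]
eef_rot: [-179.9, -0.1, 90.4]
wrist_force: [0.0, 2.3, 2.2]
finger_gap: 0.0
```

carry_out(
  moves=[
    [0,0,0,0,0,0.2,1],
    [0,0,0,0,0,0.4,1],
    [0,0,0,0,0,0.5,1],
    [0,0,0,0,0,0.6,1],
    [0,0,0,0,0,0.6,1],
  ],
)

```text
t: 10.18
tcp_pos: [0.5048, -0.196, 0.055]
eef_rot: [180.0, -0.0, 90.3]
wrist_force: [-1.8, 3.5, 7.1]
finger_gap: -0.0002
```

carry_out(
  moves=[
    [0,0,0,0,0,0.1,1],
    [0,0,0,0,0,0.2,1],
    [0,0,0,0,0,0.2,1],
  ],
)

```text
t: 10.43
tcp_pos: [0.5048, -0.196, 0.0547]
eef_rot: [179.9, 0.0, 90.3]
wrist_force: [-4.7, 4.1, 19.7]
finger_gap: 0.0001
```

carry_out(
  moves=[
    [0,0,0,0,0,-2,1],
    [0,0,0,0,0,-5,1],
    [0,0,0,-2,-1,-8,1],
    [0,0,0,-5,-3,-9,1],
    [0,0,0,-8,-5,-10,1],
  ],
)

```text
t: 10.85
tcp_pos: [0.4567, -0.2782, 0.1546]
eef_rot: [179.7, 0.2, 90.5]
wrist_force: [0.8, -1.4, 0.4]
finger_gap: 0.0
```

carry_out(
  moves=[
    [0,0,0,-4,0,-1,1],
    [0,0,0,-8,0,-2,1],
    [0,0,0,-12,0,-3,1],
    [0,0,0,-14,0,-3,1],
    [0,0,0,-14,0,-3,1],
  ],
)

```text
t: 11.27
tcp_pos: [0.4568, -0.4234, 0.1834]
eef_rot: [179.8, 0.4, 90.1]
wrist_force: [0.2, -0.6, -0.3]
finger_gap: 0.0003
```

```bash
python3 - <<'E'
from h import *
T=camera("top");S=camera("side")
print(observe()["wrist_force"])
cv2.imwrite("pics/t9.png",T["color"][:,:,::-1]);cv2.imwrite("pics/s9.png",S["color"][:,:,::-1])
a=cv2.resize(T["color"][160:285,250:440],(395,260),interpolation=cv2.INTER_CUBIC)
b=cv2.resize(S["color"][185:365,235:440],(800-395,356),interpolation=cv2.INTER_CUBIC)
for n,c,bx in(("T",T,(370,220,395,255)),("S",S,(328,260,370,308))):
    try:print(n,blob(c,bx,(100,120,40),(125,255,255)))
    except Exception:print(n,"none")
E
```

```text
[-0.59267397  0.58743834 -0.3865479 ]
T (array([382.75757576, 228.48484848]), [5, 8, 17, 2, 33])
S (array([350.63265306, 282.12244898]), [16, 16, 14, 13, 49])
```

View pics/s9.png

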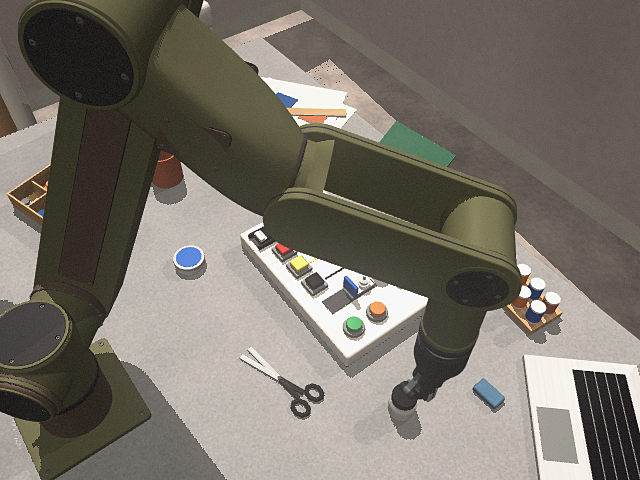

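View pics/t9.png

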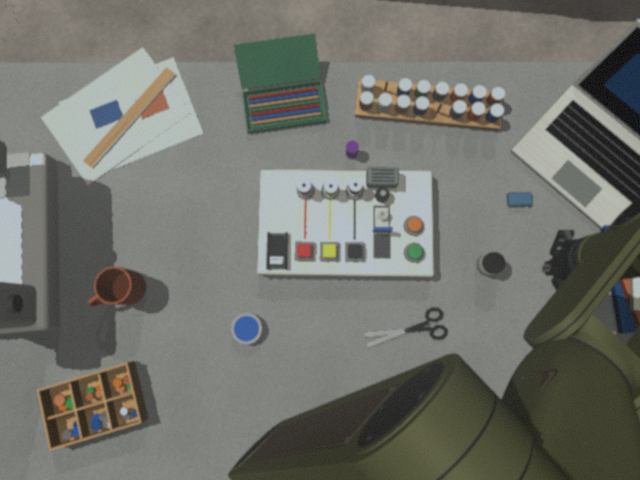

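Pictures 9 and 10: the spools and all the loose things are at their starting pixels. The rocker is on, the keys and buttons are up, and the paddle moved from top row 243 to 228.5 (about 32 mm). The arm is clear with no force on it, so I'm handing in.

```bash
python3 -c "
from rig import *
print(hand_in(), observe()['t'])"
```

```text
the job is handed in; nothing more can be done
the job is handed in; nothing more can be done
```

I did the four steps in the order asked and handed the job in at about 11.4 s of robot time, with the arm clear and the wrist force near zero.

| Step | What showed it was complete |
|---|---|
| Rocker on | Tip stalled at z = 58.3 mm with 14 N; the white end stayed down in later pictures |
| Red key | Pressed to z = 54.8 mm with 15.6 N, then seen back up |
| Blue paddle | Stalled at the end stop, with force rising from 3 N to 26 N along the push (wrist force about 34 N in all) |
| Green button | Pressed to z = 54.7 mm with 19.7 N, then seen back up |

- **Carriage travel:** both cameras put the paddle about 32 mm further back. That fits fully home only if it started about 8 mm along, which is within the stated range. I relied on the stall to call it home.
- **Left alone:** I did not press the yellow key, black key or orange button. In the final pictures the spools, mug, tin, jar, scissors and chalk were in their places, as far as the arm left them in view.
- **Check that failed:** one camera check of the paddle just before the green press saw nothing because the arm hid it. I repeated it afterwards, and it agreed.

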